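# Swing the ham round, lock the stand and ready the carving knife

### The arm

A 6-joint arm with a two-finger parallel gripper is mounted at the origin on the work surface. World frame = base frame: x ahead of the robot, y to its left, z up, the work surface at z = 0. Lengths are in mm, angles in rad, forces in N, time in s.
With the tool pointing down it reaches from about 275 to 750 mm from the base axis. Payload 10.2 kg.
Tool frame: the origin (TCP) lies midway between the tips of the shut fingers; the grasp point (between the pads) lies 19 mm behind it (ctrl.pinch_z is the distance from the TCP to the grasp point, in mm); x points along the fingers, z is the direction in which the jaws open and shut, and the axes are right-handed (so a half turn about x gives the same grasp; the last joint's range is limited). The gripper opens to 85 mm and grips with 20 to 120 N. Pads are 22 mm wide; open, the fingers measure 114 mm over their backs; the gripper's body (76 mm by 85 mm) begins 54 mm behind the grasp point. The pads swing forward as they close: fully open they stand 13 mm farther back than shut.
Start: joints at [-1.419, 0.313, 1.498, -0, 1.331, -0.223], TCP at [192.183, -488.566, 231.294] pointing down, gripper open.
Joint ranges: [-2.94, 2.94], [-0.97, 2.17], [0.19, 2.56], [-1.23, 4.37], [0.02, 3.11], [-2.88, 2.88]. Speed limits (rad/s): [2.39, 2.39, 3.01, 3.14, 3.14, 3.14].

### API

Orientations are given as a unit quaternion [w, x, y, z].
In Python, from rig import ctrl, capture, workorder, nets gives the robot as it stands. The module is installed in compiled form; this text tells all that it offers.
- The arm moves only by the tool send_rows, never from a script. Its argument "rows" is text: rows parted by semicolons, each of 5 numbers parted by spaces: the opening, from 0 (shut) to 1 (fully open), then the shift along the tool's x, y, z in cm, then the turn about the tool's x in units of 5 degrees (1.0 is 5 degrees). In form: grip x y z yaw; .... A call has 1 to 12 rows; each row is the pose to reach, as a shift and turn from the pose commanded when the call began, along the tool's axes at that moment; what a row does not reach only later rows make up. A row lasts 1/10 s, in which the tool goes at most 50 mm and 8.59 degrees, less where a joint would pass 70% of its speed; a pose out of reach is approached as far as the arm can. A call with a gripper value outside its range is refused whole. The fingers move at their own pace and stop on an object; "grip_force" is the grip in N (left out, the last holds). Time passes only in rows, so rows that repeat a pose let the fingers close. It gives the time, the measured TCP pose, the force and the opening at its end, in the units of the state.
- ctrl.sense(): the state, without advancing time (a new reading comes with each control period).
- capture(name): name is "scene" or "top"; returns a dict with "pixels" (384x512x3 uint8, red, green, blue), "intrinsics" (3x3 intrinsics, pixels), "view" (4x4, takes a point from world to camera coordinates). Camera axes: x right, y down, z forward; pixel columns grow to the right and rows downward; lengths in mm; the calibration is good to about 2 mm. A picture is of the moment at which its call begins. There is no depth.
- workorder.finish_job(): hands the job in, once; it reports no verdict.
Trained networks look in a picture, given as the dict that the camera call returned (one of the last four; its "shot" number tells which), for a name from the list of things; names that differ only in an ending like _2 or _b are one class to them, and where a whole thing is asked for, a point or a joint stands for the part that bears it (a point fixed in the world has none). Each returns a list of dicts, best first, with "confidence" (0 to 1); they miss things now and then, are a little off and sometimes report something else, mostly with a low value. They report only what shows in the picture. A call takes as long as a camera call. They do not tell look-alikes from the thing itself.
- nets.boxes_of(picture, target): "location" ([x, y, z] in mm, in world coordinates, good to about 4 mm: the middle of the surface that is visible of it).
- nets.spot_point(picture, target): "location" ([x, y, z] in mm, in world coordinates, good to about 4 mm: a listed point, or the origin of a listed thing).
The state is a dict: "time_s": time; "joints": joint angles; "dq": joint speeds; "tau": joint torques, N m; "eef_pos": TCP position; "ee_rot": TCP orientation; "force": force on the tool from outside, world axes, zero at the start; "wrist_torque": the same for the moment, N m; "grip_width": opening from 0.0 (shut) to 1.0 (fully open).
Only numpy, scipy, OpenCV 4.12 (cv2) and the standard library are available. Lean on these libraries where they do the work, as an engineer would, in place of code of your own. Each camera call takes 0.05 s, during which the arm holds its last target.

### The job

Bring the ham round for carving: lift the spring plunger of the swivel stand, turn the stand a quarter turn counter-clockwise (seen from above) until the plunger is on the robot's side, let the plunger drop fully home in its hole and let go of it. Then draw the carving knife right out of the slanted block, turn it level with its edge down, and finish while still holding it raised, with the blade over the middle of the ham, square across it and a few centimetres clear of the meat. The knife must not touch the ham, and the jar, the tub and the honing steel stay where they are.

Things in the scene. Friction and masses are not known exactly. Their poses are not given: they have to be found in the camera images.
- stand: Fixed steel foot of the swivel ham stand, a disc 296 mm across, upper face 16 mm above the table. Origin on the table at the turning axis. Two dark index holes in the disc, 125 mm from the axis: one towards its +y (where the plunger starts), one towards its -x (the robot's side).
- turntable (a joint): Turning of the stand's head (245 x 150 mm wooden board, top 42 mm above the table) about the vertical axis, rad. 0 at the start, grows counter-clockwise seen from above; 1.571 (a quarter turn) is the carving position. Stops at -0.012 and 1.583. Friction about 0.12 N m; locked while the pin is in a hole.
- plunger (a joint): Lift of the index plunger, m. 0 = fully home, at most 0.014. Its pin is free of the hole above 0.008; released between the holes it rides on the disc at 0.008, and its spring drops it to 0 over the other hole (within about 2 mm). The spring pulls down with 5.5 N at 0, 9 N at 0.014.
- plunger_knob (a point): Centre of the plunger's round black pull knob, 28 mm across, 24 mm high, 70 mm above the table when home, on a steel lug of the turning head 125 mm from the axis, beside the middle of the ham; it travels with the head. Below it a 20 mm wide barrel stands on the lug (lug top 30 mm above the table); nothing else within 45 mm.
- ham: Smoked ham spiked on the head, 172 mm long, 86 mm thick, bone end in a steel fork. Origin on the turning axis at its underside, 42 mm above the table; x along the ham to its flat cut end (83 mm off), z up; highest point 85 mm above the origin. x points roughly away from the robot at the start, to its left (+y) in the carving position.
- block: Fixed wooden knife block, 112 mm wide, leaning at 45 degrees. Origin on the table straight below the slot mouth; the face with the slot looks to its -x and up. It reaches from 41 mm on the -x side to 165 mm on the +x side of the origin, highest point 207 mm. Slot 6 mm wide, 40 mm high, running down and to +x at 45 degrees.
- slot_mouth (a point): Middle of the slot's mouth where the knife's bolster sits, 171 mm above the table.
- knife: Carving knife in the slot, 0.15-0.25 kg, balance 15 mm ahead of its origin. Origin at the bolster's front face; x along the blade to the tip, z to the spine (edge -z). Blade 150 x 34 high x 3 mm; handle reaches 116 mm to -x, 20 mm thick (y), 27-31 mm high (z). In the block x points 45 degrees down along the slot, away from the robot; the handle stands out up and towards the robot.
- knife_grip (a point): Middle of the knife's handle, 50 mm behind the knife's origin (-x).
- blade_mid (a point): Middle of the cutting edge: 75 mm ahead of the knife's origin (+x), 17 mm towards -z.
- knife_tip (a point): Point of the blade, 148 mm ahead of the knife's origin.
- jar: Bystander: glass jar with a metal cap, 66 mm across, 95 mm high. Origin under its centre.
- tub: Bystander: white plastic tub with a lid, 106 mm across, 71 mm high. Origin under its centre.
- honing_steel: Bystander: honing steel lying on the counter, 315 mm long, 36 mm wide, 25 mm high. Origin under its guard, x along the rod (205 mm; the handle reaches 110 mm to -x).
Not all that is in view belongs to the job. Leave any turquoise look-alike of the block alone.

How it is judged (in metres and radians):
On the way, in this order (a step that is already met when the one before it is completed fails the run):
1. the plunger is lifted clear of its first hole (value of joint plunger above 0.007 m and value of joint turntable below 0.15 rad), for 0.02 s.
2. the head is turned most of the way round (value of joint turntable above 1.2 rad), for 0.02 s.
3. the plunger is fully home in the carving position and let go (value of joint plunger below 0.002 m and value of joint turntable above 1.53 rad and contact force between the fingers and plunger below 0.2 N), for 0.1 s.
4. the knife is drawn right out of the block (height (world z) of knife_tip above 0.185 m and contact force between knife and block below 0.05 N and contact force between the fingers and knife above 1 N), for 0.05 s.
At the end, for the whole second after the job is handed in: Plunger home (2 mm), head beyond 1.53 rad; knife still, carried by the fingers alone, level within 12 degrees, edge down within 17, square across the ham within 17; middle of the edge within 50 mm of the ham's middle both ways, 10 to 80 mm above its highest point (value of joint plunger below 0.002 m and value of joint turntable above 1.53 rad and contact force between the fingers and knife above 1 N and contact force between knife and stand below 0.05 N and contact force between knife and block below 0.05 N and angle between knife's own x axis and vertical between 1.361 and 1.781 rad and angle between knife's own z axis and vertical below 0.3 rad and not (angle between the x axis of knife and the x axis of ham, either way round below 1.271 rad) and x of blade_mid in the frame of ham between -0.05 and 0.05 m and y of blade_mid in the frame of ham between -0.05 and 0.05 m and z of blade_mid in the frame of ham between 0.095 and 0.165 m and linear speed of knife below 0.04 m/s); the arm keeps its last pose, push and grip.
It fails at once if the knife touches the ham (contact force between knife and ham above 0.5 N).
It fails at once if the jar is moved (distance of jar from where it was at the start of the episode above 0.03 m).
It fails at once if the tub is moved (distance of tub from where it was at the start of the episode above 0.03 m).
It fails at once if the honing steel is moved (distance of honing_steel from where it was at the start of the episode above 0.03 m).
It also fails if it takes over 72 s, if anything falls off the work surface, if the arm or the gripper's body presses on something with over 40 N, if the wrist force passes 120 N, or if a joint passes its speed limit or range.

## Working session

There is one attempt and no reset: what is moved stays moved. The work goes in short steps, Python scripts to look and compute and a tool call to move; the robot and the scene stay as the last step left them, time stands still between calls to the robot, and variables do not carry over. Pictures are saved under pics/ and viewed, and the job is handed in when it is done.

Besides the shell and the picture viewer there is one more tool, called after "Call:" as name(argument=value, ...) on one line, values as JSON. send_rows: Moves the arm, as the interface text tells. Its arguments: {"type":"object","properties":{"rows":{"type":"string"},"grip_force":{"type":"number"}},"required":["rows"]}

```bash
mkdir -p pics; ls; cat > h.py <<'E'
import numpy as np,cv2
from rig import ctrl,capture,workorder,nets
def save(p,name,crop=None,s=1):
    im=p["pixels"][:,:,::-1]
    if crop: x0,y0,x1,y1=crop; im=im[y0:y1,x0:x1]
    im=cv2.resize(im,None,fx=s,fy=s,interpolation=cv2.INTER_CUBIC)
    cv2.imwrite("pics/"+name+".png",im)
def proj(p,X):
    K=np.array(p["intrinsics"]);V=np.array(p["view"])
    c=V[:3,:3]@np.array(X,float)+V[:3,3]; q=K@c; return q[:2]/q[2]
def tri(ps,uvs):
    A=[]
    for p,(u,v) in zip(ps,uvs):
        P=np.array(p["intrinsics"])@np.array(p["view"])[:3]
        A+= [u*P[2]-P[0],v*P[2]-P[1]]
    A=np.array(A); return np.linalg.lstsq(A[:,:3],-A[:,3],rcond=None)[0]
E
python3 - <<'E'
from h import *
np.set_printoptions(precision=2,suppress=True)
s=ctrl.sense(); print(s, ctrl.pinch_z)
for n in("scene","top"):
    p=capture(n); save(p,n+"0",s=1.5)
    print(n,-np.array(p["view"])[:3,:3].T@np.array(p["view"])[:3,3])
    for t in ["stand","plunger_knob","ham","block","slot_mouth","knife","knife_grip","knife_tip","jar","tub","honing_steel"]:
        for r in nets.spot_point(p,t)[:3]: print(t,np.round(r["location"]),round(r["confidence"],2),np.round(proj(p,r["location"])))
E
```

```text
pics
{'time_s': 0.0, 'joints': array([-1.42,  0.31,  1.5 ,  0.  ,  1.33, -0.22]), 'dq': array([-0.,  0.,  0., -0.,  0.,  0.]), 'tau': array([ -0.  , -41.23, -25.97,  -0.  ,   0.  ,  -0.  ]), 'eef_pos': array([ 192.16, -488.3 ,  230.73]), 'ee_rot': array([ 0.58,  0.4 ,  0.58, -0.4 ]), 'force': array([-0.26, -0.63, -0.07]), 'wrist_torque': array([-0.04, -0.  ,  0.03]), 'grip_width': 0.9981680396219306} 18.700000000000003
scene [ 781.99  428.28 1041.77]
stand [ 633. -161.   -1.] 0.82 [183. 199.]
stand [654. -36.  70.] 0.47 [195. 221.]
ham [ 632. -154.   42.] 0.95 [182. 194.]
block [437. 489.   1.] 0.63 [364. 327.]
block [ 212. -253.   -0.] 0.62 [267. 123.]
slot_mouth [619. 194. 175.] 0.86 [249. 262.]
slot_mouth [ 211. -252.  171.] 0.69 [270.  89.]
knife [618. 191. 172.] 0.77 [249. 262.]
knife [ 633. -156.   37.] 0.28 [182. 194.]
knife_grip [587. 189. 211.] 0.92 [258. 249.]
knife_grip [619. 189. 171.] 0.56 [248. 261.]
jar [605. 432.  -3.] 0.75 [305. 348.]
tub [436. 489.   4.] 0.71 [365. 327.]
tub [616. 195.   0.] 0.57 [250. 281.]
honing_steel [ 546. -434.   -4.] 0.66 [165. 134.]
top [ 329.23   27.34 1703.87]
stand [ 636. -157.    1.] 0.8 [309. 148.]
plunger_knob [654. -35.  70.] 0.54 [278. 141.]
ham [615. 194.   0.] 0.69 [219. 156.]
ham [ 634. -154.   43.] 0.57 [309. 146.]
block [ 208. -253.    0.] 0.69 [338. 258.]
block [616. 197.  -0.] 0.64 [218. 156.]
block [ 636. -156.    2.] 0.49 [309. 148.]
slot_mouth [ 207. -252.  168.] 0.8 [346. 262.]
slot_mouth [621. 195. 172.] 0.78 [213. 146.]
knife [621. 198. 166.] 0.65 [213. 146.]
knife [606. 434.   5.] 0.43 [157. 160.]
knife_grip [584. 190. 207.] 0.51 [214. 155.]
jar [608. 431.   2.] 0.75 [158. 159.]
tub [435. 492.  -0.] 0.86 [143. 204.]
tub [609. 434.   5.] 0.71 [157. 159.]
honing_steel [ 546. -434.   -1.] 0.63 [381. 169.]
honing_steel [617. 198. 171.] 0.43 [213. 147.]
```

View pics/scene0.png

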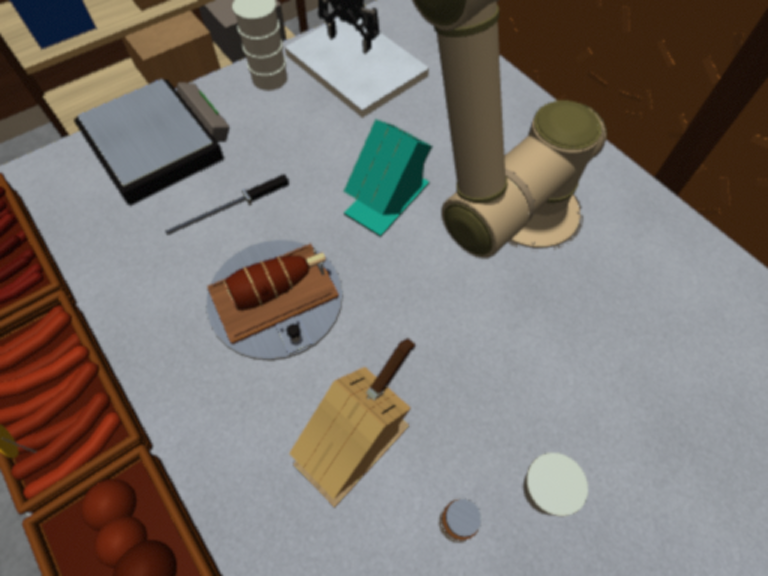

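View pics/top0.png

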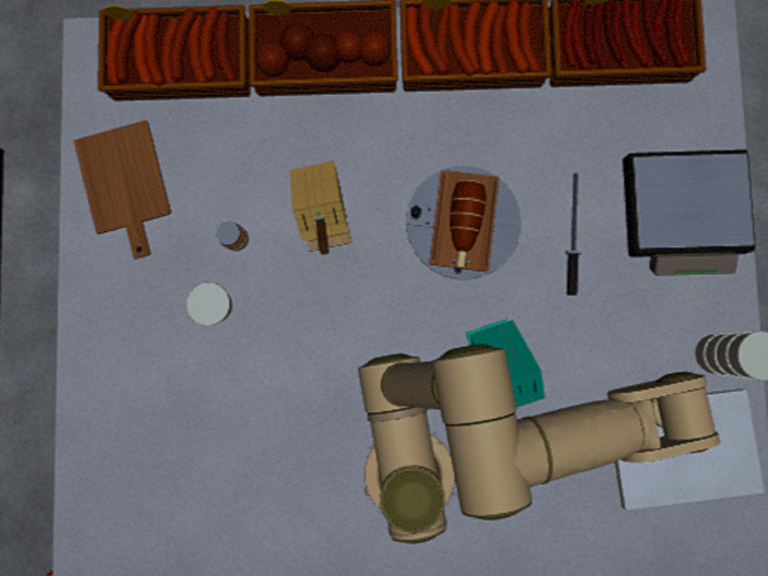

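Two block candidates: the wooden one at scene pixel (249,262), with the brown handle sticking out, and the turquoise look-alike at (267,123). The wooden one holds the knife, so it is the block. I'll confirm that in enlarged crops and refine the points.

```bash
python3 - <<'E'
from h import *
np.set_printoptions(precision=1,suppress=True)
acc={}
for k in range(3):
  for n in("scene","top"):
    p=capture(n)
    for t in ["stand","plunger_knob","ham","block","slot_mouth","knife","knife_grip"]:
        for r in nets.spot_point(p,t)[:3]:
            L=np.array(r["location"])
            if r["confidence"]>.4 and L[0]>400 : acc.setdefault((t,n),[]).append((*L,r["confidence"]))
    if k==0:
        if n=="scene": save(p,"s_knife",(190,210,290,340),5);save(p,"s_stand",(130,150,240,245),6)
        else: save(p,"t_knife",(180,95,245,175),7); save(p,"t_stand",(265,105,355,190),7)
for k,v in sorted(acc.items()): print(k); print(np.array(v))
E
```

```text
('block', 'scene')
[[617.  196.8  -0.1   0.7]
 [620.7 198.2   1.9   0.9]
 [617.9 194.    1.7   0.8]]
('block', 'top')
[[616.4 195.4   3.4   0.7]
 [619.1 195.6   1.2   0.7]
 [618.1 195.8   0.5   0.9]]
('ham', 'scene')
[[ 633.6 -153.2   42.3    0.8]
 [ 632.9 -155.7   40.2    0.7]
 [ 633.1 -155.3   42.8    1. ]]
('ham', 'top')
[[ 633.9 -154.7   42.6    0.6]
 [ 636.3 -153.5   41.6    0.8]
 [ 635.  -154.2   43.     0.6]]
('knife', 'scene')
[[ 618.7  188.4  171.5    0.8]
 [ 617.3  191.9  172.5    0.8]
 [ 547.8 -434.3   -6.2    0.5]
 [ 620.6  191.8  171.4    0.6]]
('knife', 'top')
[[ 617.7  200.2  172.1    0.6]
 [ 635.4 -157.4    2.5    0.6]
 [ 617.8  197.8  169.3    0.5]
 [ 618.7  198.5  170.2    0.6]]
('knife_grip', 'scene')
[[588.1 187.7 210.9   0.9]
 [585.2 188.4 210.2   0.9]
 [586.4 185.3 211.4   0.9]]
('knife_grip', 'top')
[[ 585.7  188.4  205.9    0.6]
 [ 586.   188.7  207.8    0.5]
 [ 634.3 -154.3   40.6    0.5]
 [ 586.3  191.2  208.5    0.7]]
('plunger_knob', 'scene')
[[653.7 -32.9  70.5   0.6]
 [651.9 -32.7  68.8   0.6]]
('plunger_knob', 'top')
[[655.3 -34.5  68.6   0.6]
 [654.7 -34.5  68.    0.6]
 [656.4 -35.9  66.8   0.5]]
('slot_mouth', 'scene')
[[616.2 197.2 172.8   0.9]
 [616.7 196.1 173.4   0.8]
 [617.5 196.1 172.9   0.6]]
('slot_mouth', 'top')
[[622.  196.6 169.6   0.9]
 [621.  193.5 169.5   0.6]
 [621.4 194.6 171.8   0.6]]
('stand', 'scene')
[[ 634.3 -160.9   -2.9    0.7]
 [ 637.8 -162.7   -3.4    0.6]
 [ 635.3 -159.6   -5.     0.6]]
('stand', 'top')
[[ 636.  -157.4    3.     0.9]
 [ 634.9 -158.1   -0.5    0.6]
 [ 636.2 -159.2    2.     0.6]]
```

View pics/s_knife.png

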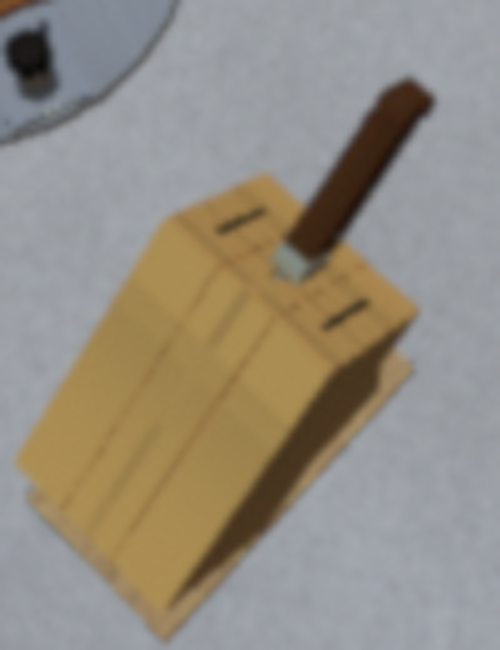

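View pics/t_knife.png

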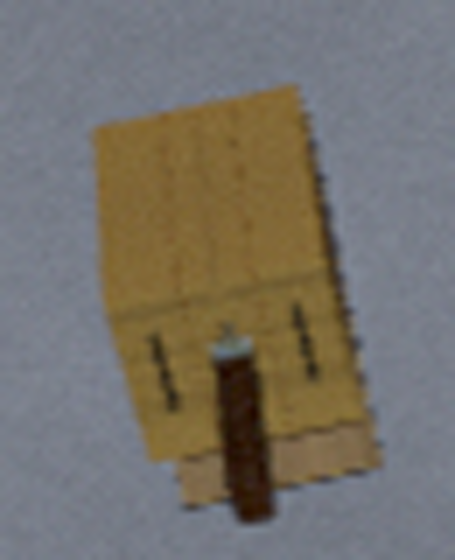

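View pics/s_stand.png

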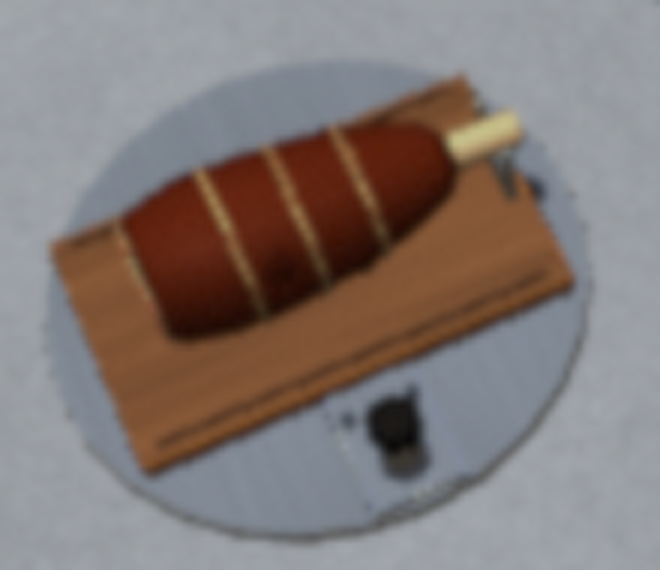

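View pics/t_stand.png

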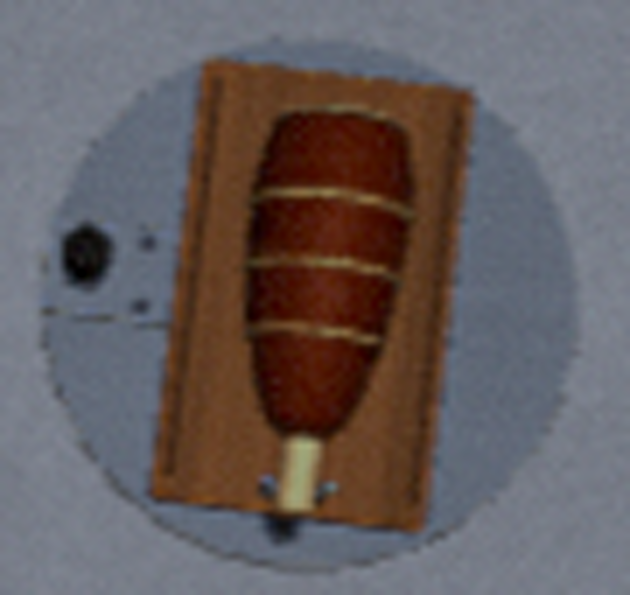

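The crops confirm it: the wooden block holds the brown-handled knife, with its bolster at about scene (249,262). The knob shows at scene (195.8,220) and top (277.4,141.1). I'll triangulate these now.

```bash
cat >> h.py <<'E'
def ray(p,uv,z):
    K=np.array(p["intrinsics"]);V=np.array(p["view"]);R=V[:3,:3];c=-R.T@V[:3,3]
    d=R.T@np.linalg.inv(K)@np.array([uv[0],uv[1],1.]); return c+d*(z-c[2])/d[2]
E
python3 - <<'E'
from h import *
np.set_printoptions(precision=1,suppress=True)
s=capture("scene");t=capture("top")
print("knob",tri([s,t],[(195.8,220),(277.4,141.1)]))
C=lambda x,y,f,o:(x/f+o[0],y/f+o[1])
kt=lambda x,y:C(x,y,7,(180,95)); ks=lambda x,y:C(x,y,5,(190,210)); st=lambda x,y:C(x,y,7,(265,105)); ss=lambda x,y:C(x,y,6,(130,150))
print("handle end",tri([s,t],[ks(410,95),kt(253,512)]))
print("handle root",tri([s,t],[ks(310,248),kt(236,358)]))
print("mouth",tri([s,t],[ks(290,270),kt(229,338)]))
print("block top edge",tri([s,t],[ks(165,220),kt(325,268)]),tri([s,t],[ks(335,370),kt(112,318)]))
print("disc centre top", ray(t,st(311,306),16), "scene",ray(s,ss(318,300),16))
b=[tri([s,t],[ss(52,245),st(470,92)]),tri([s,t],[ss(148,472),st(207,62)]),tri([s,t],[ss(574,283),st(155,497)]),tri([s,t],[ss(462,78),st(425,527)])]
for q in b: print(q)
b=np.array(b); print(b.mean(0)); a=b[1]-b[2]; print(np.degrees(np.arctan2(a[1],a[0]))); a=b[0]-b[3]; print(np.degrees(np.arctan2(a[1],a[0])))
E
```

```text
knob [651.2 -33.8  73.4]
handle end [534.1 178.2 239. ]
handle root [614.9 193.7 190.2]
mouth [627.1 196.7 184.2]
block top edge [660.8 145.3 195.4] [638.5 253.1 190.6]
disc centre top [ 629.2 -158.3   16. ] scene [ 638.9 -147.    16. ]
[ 740.1 -246.2   40.6]
[ 763.3 -104.3   30.9]
[524.2 -68.3  27.7]
[ 502.9 -212.9   33.4]
[ 632.7 -157.9   33.1]
-8.566542135692005
-7.997062612822186
```

```bash
cat >> h.py <<'E'
def Rq(q):
    w,x,y,z=q
    from scipy.spatial.transform import Rotation as Ro
    return Ro.from_quat([x,y,z,w]).as_matrix()
def go(target,psi=None,ref=None):
    "print shift (cm) in tool axes and yaw units for target TCP (mm), psi deg = heading of tool z"
    s=ctrl.sense(); R=Rq(s["ee_rot"])
    p=np.array(s["eef_pos"]) if ref is None else np.array(ref)
    d=R.T@(np.array(target)-p)/10
    cur=np.degrees(np.arctan2(R[1,2],R[0,2]))
    print("t",round(s["time_s"],2),"tcp",np.round(s["eef_pos"],1),"psi",round(cur,2),"toolx",np.round(R[:,0],3),"shift",np.round(d,2),"yaw",None if psi is None else round(-(((psi-cur)+180)%360-180)/5,2),"F",np.round(s["force"],1),"grip",round(s["grip_width"],3),"q",np.round(s["joints"],2))
E
python3 -c "
from h import *
go((653,-33.5,180),-8.6)"
```

```text
t 3.7 tcp [ 192.2 -488.6  231.3] psi -68.52 toolx [-0.  0. -1.] shift [  5.13  59.54 -25.47] yaw -11.98 F [-0.2  1.   0.5] grip 1.002 q [-1.42  0.31  1.5  -0.    1.33 -0.22]
```

Call:
send_rows(rows="1 0 5 -2 -1; 1 0 10 -4.2 -2; 1 0 15 -6.4 -3; 1 0 20 -8.5 -4; 1 0 25 -10.6 -5; 1 0 30 -12.8 -6; 1 0 35 -15 -7; 1 0 40 -17 -8; 0.8 1 45 -19.2 -9; 0.7 2 50 -21.3 -10; 0.65 3 55 -23.4 -11; 0.65 4 59.5 -25.5 -12")

```text
time_s: 4.9
eef_pos: [618.9, -67.2, 200.3]
ee_rot: [0.705, 0.051, 0.705, -0.051]
force: [-0.2, -1.6, 0.3]
grip_width: 0.652
```

Call:
send_rows(rows="0.65 0 0 0 0; 0.65 0 0 0 0; 0.65 0 0 0 0")

```text
time_s: 5.2
eef_pos: [617.2, -69.8, 201.0]
ee_rot: [0.705, 0.053, 0.705, -0.053]
force: [0.3, -0.5, 0.2]
grip_width: 0.65
```

```bash
python3 - <<'E'
from h import *
go((653,-33.5,51),-8.6)
p=capture("scene");save(p,"s1",(130,130,290,250),5)
p=capture("top");save(p,"t1",(230,90,350,180),6)
E
```

```text
t 5.2 tcp [617.2 -69.8 201. ] psi -8.61 toolx [ 0. -0. -1.] shift [15.    4.13  2.99] yaw -0.0 F [ 0.3 -0.5  0.2] grip 0.65 q [-0.3   0.55  1.23 -0.    1.36 -0.15]
```

Call:
send_rows(rows="0.65 3 2 1.5 0; 0.65 6 4.1 3 0; 0.65 8 4.1 3 0; 0.65 8 4.1 3 0")

```text
time_s: 5.7
eef_pos: [651.9, -33.1, 117.9]
ee_rot: [0.703, 0.053, 0.707, -0.053]
force: [-0.2, -0.0, 0.1]
grip_width: 0.652
```

```bash
python3 - <<'E'
from h import *
go((653,-33.5,51),-8.6)
p=capture("scene");save(p,"s1",(130,130,290,250),5)
p=capture("top");save(p,"t1",(230,90,350,180),6)
E
```

```text
t 5.7 tcp [651.9 -33.1 117.9] psi -8.57 toolx [-0.005  0.001 -1.   ] shift [ 6.69 -0.02  0.15] yaw 0.01 F [-0.2 -0.   0.1] grip 0.652 q [-0.23  0.69  1.21 -0.    1.25 -0.08]
```

View pics/s1.png

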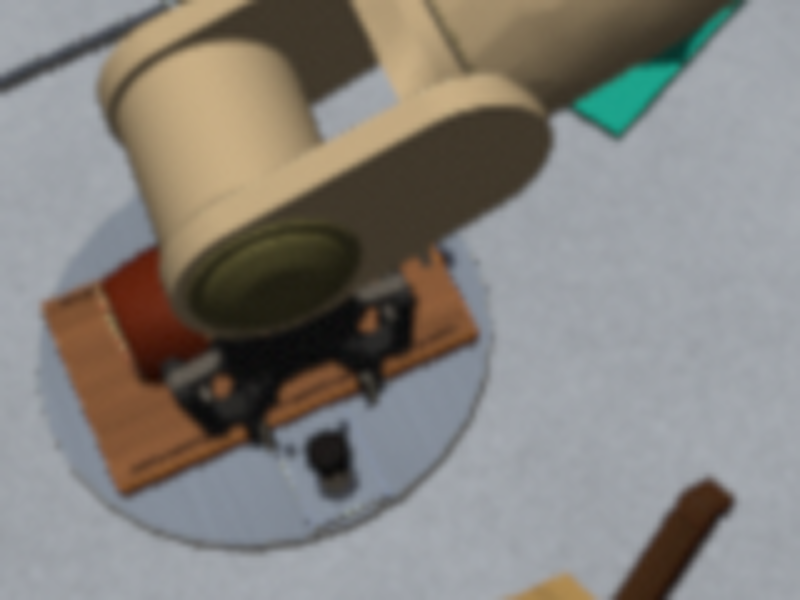

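Call:
send_rows(rows="0.65 3 0 0.1 0; 0.65 6 0 0.1 0; 0.65 7 0 0.1 0; 0.65 7 0 0.1 0; 0.3 7 0 0.1 0; 0 7 0 0.1 0; 0 7 0 0.1 0; 0 7 0 0.1 0; 0 7 0 0.1 0; 0 7 0 0.1 0", grip_force=50)

```text
time_s: 6.8
eef_pos: [654.8, -33.2, 52.9]
ee_rot: [0.706, 0.052, 0.704, -0.053]
force: [-3.9, -0.5, 6.9]
grip_width: 0.307
```

```bash
python3 - <<'E'
from h import *
go((653,-33.5,61),-8.6)
p=capture("scene");save(p,"s2",(130,130,290,250),5)
E
```

```text
t 6.8 tcp [654.8 -33.2  52.9] psi -8.52 toolx [ 0.002 -0.001 -1.   ] shift [-0.81 -0.05 -0.18] yaw 0.02 F [-3.9 -0.5  6.9] grip 0.307 q [-0.23  0.77  1.26 -0.    1.12 -0.08]
```

View pics/s2.png

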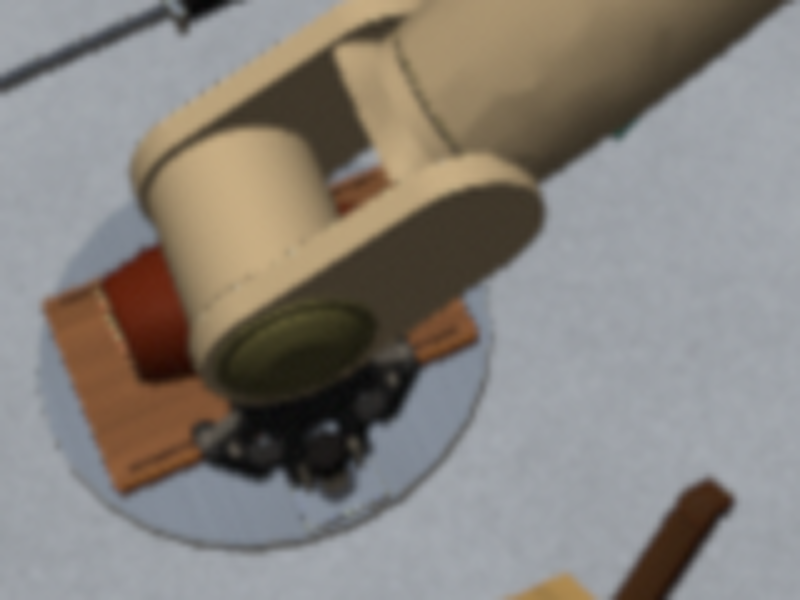

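Call:
send_rows(rows="0 -0.5 0 0 0; 0 -1 0 0 0; 0 -1 0 0 0; 0 -1 0 0 0", grip_force=80)

```text
time_s: 7.25
eef_pos: [654.2, -33.1, 60.2]
ee_rot: [0.705, 0.053, 0.705, -0.053]
force: [2.2, -1.8, -7.3]
grip_width: 0.295
```

```bash
python3 - <<'E'
from h import *
go((653,-33.5,65),-8.6)
E
```

```text
t 7.25 tcp [654.2 -33.1  60.2] psi -8.52 toolx [-0. -0. -1.] shift [-0.48 -0.06 -0.11] yaw 0.02 F [ 2.2 -1.8 -7.3] grip 0.295 q [-0.23  0.76  1.25 -0.    1.13 -0.08]
```

Call:
send_rows(rows="0 -0.5 0 0 0; 0 -0.5 0 0 0; 0 -0.5 0 0 0")

```text
time_s: 7.55
eef_pos: [654.2, -33.1, 65.4]
ee_rot: [0.705, 0.053, 0.705, -0.053]
force: [0.6, -2.8, -9.1]
grip_width: 0.292
```

```bash
python3 - <<'E'
from h import *
go((653,-33.5,65),-8.6)
E
```

```text
t 7.55 tcp [654.2 -33.1  65.4] psi -8.53 toolx [-0. -0. -1.] shift [ 0.04 -0.06 -0.11] yaw 0.01 F [ 0.6 -2.8 -9.1] grip 0.292 q [-0.23  0.75  1.25 -0.    1.14 -0.08]
```

Call:
send_rows(rows="0 0 -0.05 -1.09 -1; 0 0 -0.19 -2.17 -2; 0 0 -0.43 -3.24 -3; 0 0 -0.75 -4.28 -4; 0 0 -1.17 -5.28 -5; 0 0 -1.67 -6.25 -6; 0 0 -2.26 -7.17 -7; 0 0 -2.92 -8.03 -8; 0 0 -3.66 -8.84 -9; 0 0 -3.66 -8.84 -9")

```text
time_s: 8.55
eef_pos: [560.1, -55.5, 65.3]
ee_rot: [0.671, -0.22, 0.672, 0.222]
force: [-2.9, 5.7, -9.9]
grip_width: 0.296
```

```bash
python3 - <<'E'
from h import *
c=np.array([633.5,-156.5])
go((510,-139,65),81.4)
s=ctrl.sense(); d=np.array(s["eef_pos"])[:2]-c; print(np.hypot(*d),np.degrees(np.arctan2(d[1],d[0]))-90+8.6)
E
```

```text
t 8.55 tcp [560.1 -55.5  65.3] psi 36.49 toolx [-0.003  0.002 -1.   ] shift [ 0.02 -3.74 -9.  ] yaw -8.98 F [-2.9  5.7 -9.9] grip 0.296 q [-0.31  0.58  1.57  0.    1.   -0.94]
124.89114850203107 44.59163715502691
```

Call:
send_rows(rows="0 0 -0.05 -1.09 -1; 0 0 -0.19 -2.17 -2; 0 0 -0.43 -3.24 -3; 0 0 -0.75 -4.28 -4; 0 0 -1.17 -5.28 -5; 0 0 -1.67 -6.25 -6; 0 0 -2.26 -7.17 -7; 0 0 -2.92 -8.03 -8; 0 0 -3.66 -8.84 -9; 0 0 -3.74 -8.92 -9.1; 0 0 -3.74 -8.92 -9.1")

```text
time_s: 9.65
eef_pos: [509.8, -138.2, 64.5]
ee_rot: [0.533, -0.461, 0.535, 0.466]
force: [-9.9, 2.5, -9.0]
grip_width: 0.294
```

```bash
python3 - <<'E'
from h import *
c=np.array([633.5,-156.5])
go((510,-139,65),81.4)
s=ctrl.sense(); d=np.array(s["eef_pos"])[:2]-c; print(np.hypot(*d),np.degrees(np.arctan2(d[1],d[0]))-90+8.6)
p=capture("scene");save(p,"s3",(130,130,290,250),5)
p=capture("top");save(p,"t3",(230,90,350,180),6)
E
```

```text
t 9.65 tcp [ 509.8 -138.2   64.5] psi 81.87 toolx [-0.007  0.003 -1.   ] shift [-0.05 -0.03 -0.07] yaw 0.09 F [-9.9  2.5 -9. ] grip 0.294 q [-0.49  0.52  1.68 -0.    0.96 -1.91]
125.04212116998492 90.20188789853532
```

View pics/s3.png

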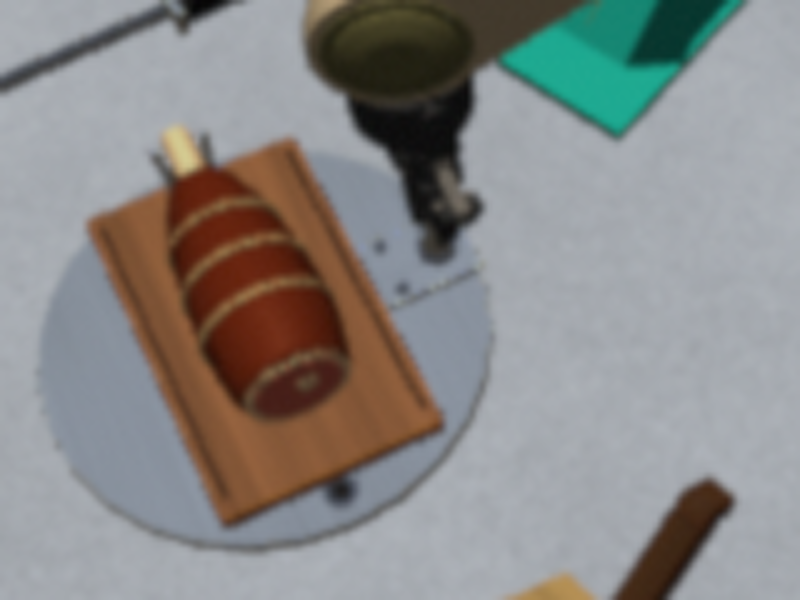

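Call:
send_rows(rows="0 0.4 0 0 0; 0 0.8 0 0 0; 0 0.8 0 0 0; 0 0.8 0 0 0")

```text
time_s: 10.15
eef_pos: [509.9, -138.0, 56.6]
ee_rot: [0.533, -0.461, 0.535, 0.466]
force: [-11.5, 2.5, -6.9]
grip_width: 0.292
```

```bash
python3 - <<'E'
from h import *
go((510,-139,65),81.4)
E
```

```text
t 10.15 tcp [ 509.9 -138.    56.6] psi 81.87 toolx [-0.007  0.003 -1.   ] shift [-0.84 -0.02 -0.1 ] yaw 0.09 F [-11.5   2.5  -6.9] grip 0.292 q [-0.49  0.53  1.68 -0.    0.94 -1.91]
```

Call:
send_rows(rows="0 0.3 0 0 0; 0 0.4 0 0 0; 0 0.4 0 0 0; 0.3 0.4 0 0 0; 0.5 0.4 0 0 0; 0.65 0.4 0 0 0; 0.65 0.4 0 0 0; 0.65 0.4 0 0 0; 0.65 0.4 0 0 0")

```text
time_s: 11.05
eef_pos: [512.3, -139.3, 53.9]
ee_rot: [0.534, -0.464, 0.534, 0.463]
force: [-0.1, -0.5, -0.4]
grip_width: 0.65
```

```bash
python3 - <<'E'
from h import *
go((510,-139,170),81.4)
p=capture("scene");save(p,"s4",(180,130,260,190),9)
E
```

```text
t 11.05 tcp [ 512.3 -139.3   53.9] psi 81.95 toolx [ 0.001 -0.    -1.   ] shift [-11.61   0.22  -0.  ] yaw 0.11 F [-0.1 -0.5 -0.4] grip 0.65 q [-0.49  0.53  1.68  0.    0.93 -1.92]
```

View pics/s4.png

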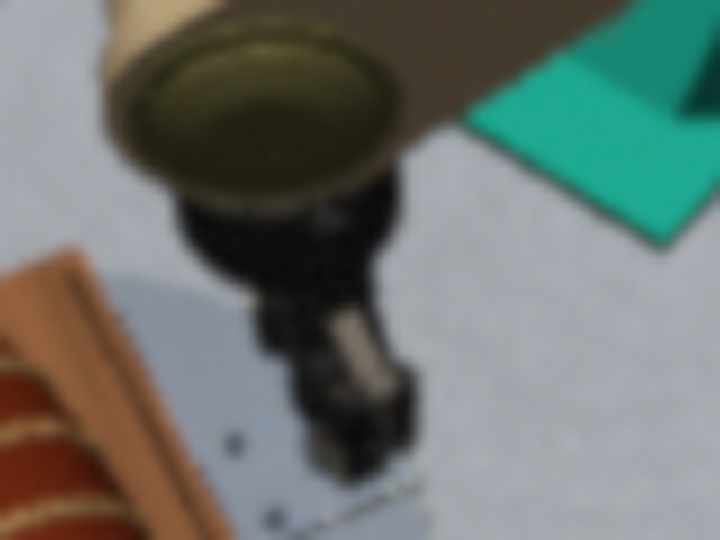

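Call:
send_rows(rows="0.65 -3 0 0 0; 0.65 -7 0 0 0; 0.65 -12 0 0 0; 0.65 -17 0 0 0; 0.65 -20 -4 2 0; 0.65 -23 -6 6 0; 0.65 -24 -6 10 0; 0.65 -24 -6 15 0; 0.65 -24 -6 15 0")

```text
time_s: 12.0
eef_pos: [592.7, 6.2, 294.0]
ee_rot: [0.533, -0.465, 0.532, 0.465]
force: [0.3, -1.0, -0.8]
grip_width: 0.652
```

```bash
python3 - <<'E'
from h import *
np.set_printoptions(precision=1,suppress=True)
go((510,-139,170),101)
s=capture("scene");save(s,"s5",(130,130,270,250),5)
t=capture("top");save(t,"t5",(250,90,370,200),6)
for p in(s,t):
  for k in ("plunger_knob","ham"):
    for r in nets.spot_point(p,k)[:2]: print(k,np.array(r["location"]),r["confidence"],proj(p,r["location"]))
E
```

```text
t 12.0 tcp [592.7   6.2 294. ] psi 82.31 toolx [ 0.  0. -1.] shift [ 12.4   6.3 -15.5] yaw -3.74 F [ 0.3 -1.  -0.8] grip 0.652 q [-0.2  0.4  1.2  0.   1.5 -1.6]
ham [ 632.5 -154.1   41.3] 0.85 [182.2 193.7]
plunger_knob [ 513.6 -138.3   68.2] 0.6 [306.6 177.1]
ham [ 637.  -152.6   40.8] 0.67 [308.5 145.6]
```

View pics/s5.png

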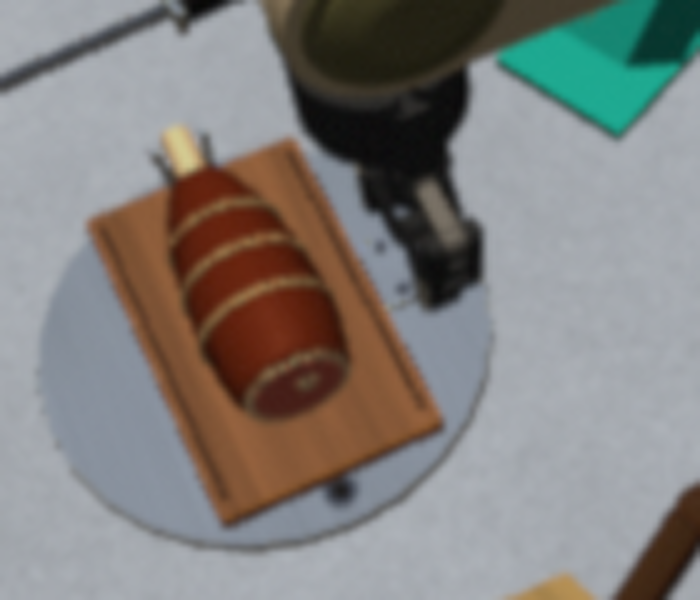

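View pics/t5.png

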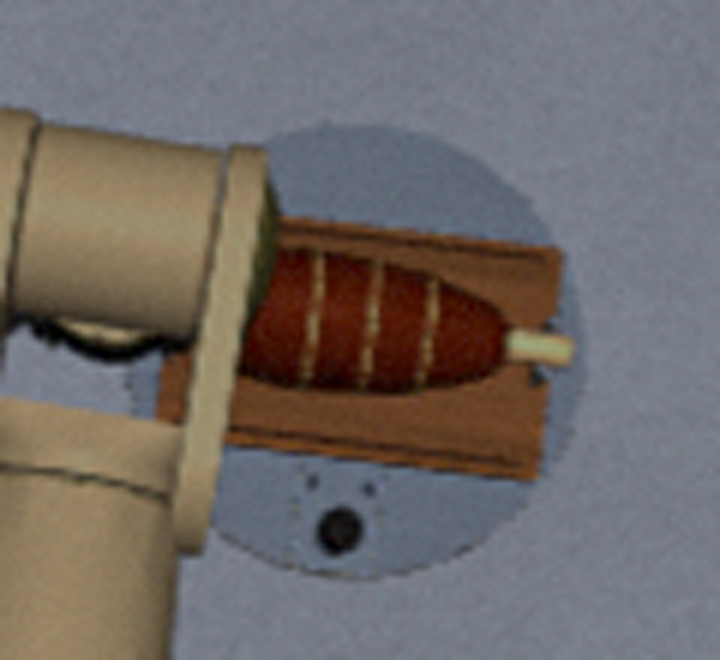

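```bash
python3 - <<'E'
from h import *
np.set_printoptions(precision=1,suppress=True)
go((577,187,290),101.3)
E
```

```text
t 12.3 tcp [592.2  -0.2 293.4] psi 81.87 toolx [-0. -0. -1.] shift [ 0.3  4.2 18.3] yaw -3.89 F [0.7 0.1 0.5] grip 0.647 q [-0.2  0.4  1.2 -0.   1.5 -1.6]
```

Call:
send_rows(rows="0.65 0 1 4 -1; 0.65 0 2 8 -2; 0.65 0.3 3 12 -3; 0.65 0.3 4 16 -3.9; 0.65 0.3 4.2 18.3 -3.9; 0.65 0.3 4.2 18.3 -3.9; 0.65 0.3 4.2 18.3 -3.9; 0.65 0.3 4.2 18.3 -3.9")

```text
time_s: 13.1
eef_pos: [576.6, 186.5, 290.5]
ee_rot: [-0.448, 0.547, -0.448, -0.547]
force: [-0.3, -0.6, 0.0]
grip_width: 0.645
```

```bash
python3 - <<'E'
from h import *
np.set_printoptions(precision=1,suppress=True)
go((577,187,195),101.3)
s=capture("scene");save(s,"s6",(190,170,310,290),5)
t=capture("top");save(t,"t6",(180,95,300,185),6)
e=ctrl.sense()["eef_pos"]
for p in(s,t):
  print("tcp px",proj(p,e), "grip goal px",proj(p,(577,187,216)))
  for k in ("plunger_knob","ham","knife_grip","knife"):
    for r in nets.spot_point(p,k)[:2]: print(k,np.array(r["location"]),r["confidence"],proj(p,r["location"]))
E
```

```text
t 13.1 tcp [576.6 186.5 290.5] psi 101.35 toolx [-0. -0. -1.] shift [ 9.6 -0.1  0.1] yaw 0.01 F [-0.3 -0.6  0. ] grip 0.645 q [ 0.1  0.5  1.1 -0.   1.6 -1.6]
tcp px [261.9 233. ] grip goal px [261.1 245.1]
plunger_knob [ 508.9 -139.8   72.1] 0.46 [216.1 172.4]
ham [ 630.9 -156.9   44.7] 0.7 [182.  192.3]
ham [437.2 489.7   1.8] 0.33 [364.5 327.1]
knife_grip [615.9 193.1   1.4] 0.63 [250.1 280.1]
knife_grip [585.6 189.7 208.4] 0.62 [258.9 248.9]
knife [623.3 191.4 172.5] 0.85 [247.1 262.8]
tcp px [212.  152.7] grip goal px [214.4 156.3]
plunger_knob [586.2 187.9 205.9] 0.72 [214.5 154.1]
plunger_knob [ 512.8 -139.6   70.9] 0.47 [307.1 177.2]
ham [ 635.  -157.4   39.5] 0.65 [309.8 146.1]
knife_grip [586.8 190.  207.1] 0.41 [213.8 153.9]
knife [619.2 201.  168.8] 0.55 [211.7 146.7]
```

View pics/s6.png

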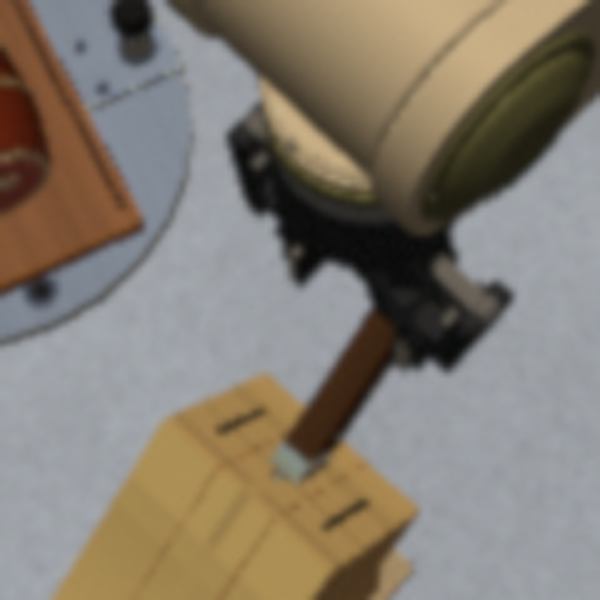

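View pics/t6.png

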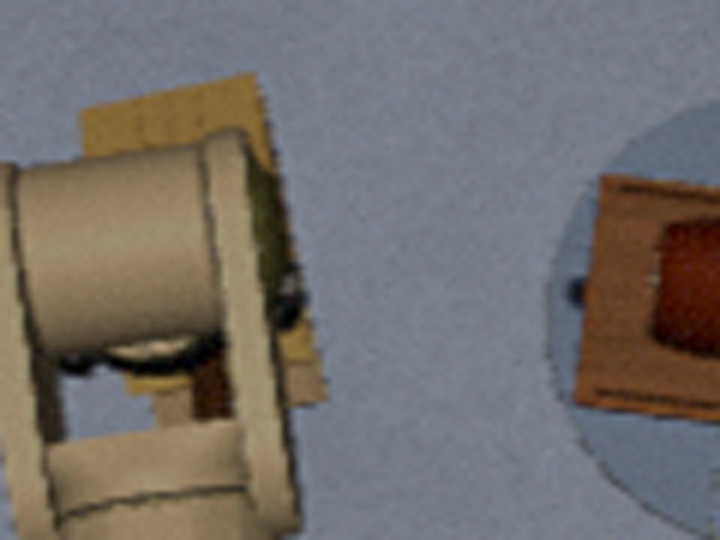

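```bash
python3 - <<'E'
from h import *
s=capture("scene");t=capture("top")
print(tri([s,t],[(216.4,173),(306.7,178.3)]))
for z in (70,84): print(z,proj(s,(510.5,-137.8,z)),proj(t,(510.5,-137.8,z)))
E
```

```text
[ 508.93431987 -138.11546691   70.44943969]
70 [216.055923   173.38337153] [306.58616626 177.89793985]
84 [215.6688201  171.02459654] [306.95659743 177.46728952]
```

Call:
send_rows(rows="0.65 2.5 0 0 0; 0.65 5 0 0 0; 0.65 7.5 0 0 0; 0.65 9.4 0 0 0; 0.65 9.6 0 0 0; 0.65 9.6 0 0 0")

```text
time_s: 14.3
eef_pos: [576.4, 188.1, 195.0]
ee_rot: [-0.448, 0.548, -0.447, -0.547]
force: [0.6, -0.4, 0.3]
grip_width: 0.65
```

```bash
python3 - <<'E'
from h import *
np.set_printoptions(precision=1,suppress=True)
go((577,187,195),101.3)
s=capture("scene");save(s,"s7",(210,200,310,290),7)
t=capture("top")
e=ctrl.sense()["eef_pos"]
E
```

```text
t 14.3 tcp [576.4 188.1 195. ] psi 101.48 toolx [ 0.  0. -1.] shift [-0.  -0.  -0.1] yaw 0.04 F [ 0.6 -0.4  0.3] grip 0.65 q [ 0.1  0.5  1.3 -0.   1.3 -1.6]
```

View pics/s7.png

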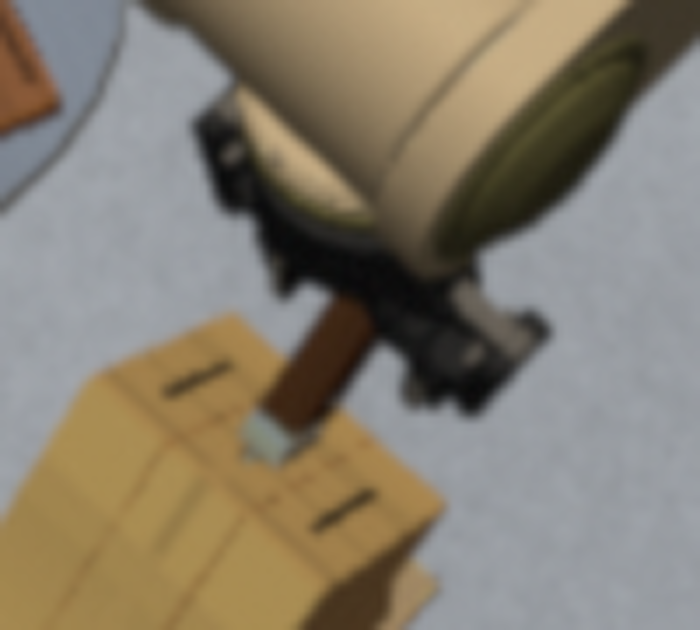

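Call:
send_rows(rows="0.3 0 0 0 0; 0.1 0 0 0 0; 0 0 0 0 0; 0 0 0 0 0; 0 0 0 0 0; 0 0 0 0 0; 0 0 0 0 0", grip_force=80)

```text
time_s: 15.1
eef_pos: [576.5, 187.9, 195.3]
ee_rot: [-0.448, 0.548, -0.447, -0.547]
force: [-2.5, -2.5, 5.3]
grip_width: 0.221
```

```bash
python3 - <<'E'
from h import *
np.set_printoptions(precision=1,suppress=True)
go((577,187,195),101.3)
s=ctrl.sense();print(s["wrist_torque"])
E
```

```text
t 15.1 tcp [576.5 187.9 195.3] psi 101.47 toolx [ 0. -0. -1.] shift [ 0.  -0.  -0.1] yaw 0.03 F [-2.5 -2.5  5.3] grip 0.221 q [ 0.1  0.5  1.3 -0.   1.3 -1.6]
[-0.4  0.1 -0. ]
```

Call:
send_rows(rows="0 -0.8 0.8 0 0; 0 -1.6 1.6 0 0; 0 -2.4 2.4 0 0; 0 -3.2 3.2 0 0; 0 -4 4 0 0; 0 -4 4 0 0")

```text
time_s: 15.7
eef_pos: [536.2, 180.1, 235.9]
ee_rot: [-0.448, 0.548, -0.447, -0.547]
force: [1.1, -0.0, 1.4]
grip_width: 0.22
```

```bash
python3 - <<'E'
from h import *
np.set_printoptions(precision=1,suppress=True)
go((577,187,195),101.3)
s=ctrl.sense();print(s["wrist_torque"])
s=capture("scene");save(s,"s8",(210,180,310,290),6)
E
```

```text
t 15.7 tcp [536.2 180.1 235.9] psi 101.49 toolx [ 0.  0. -1.] shift [ 4.1 -4.1 -0.1] yaw 0.04 F [ 1.1 -0.   1.4] grip 0.22 q [ 0.1  0.4  1.4  0.   1.4 -1.6]
[ 0.1 -0.3  0. ]
```

View pics/s8.png

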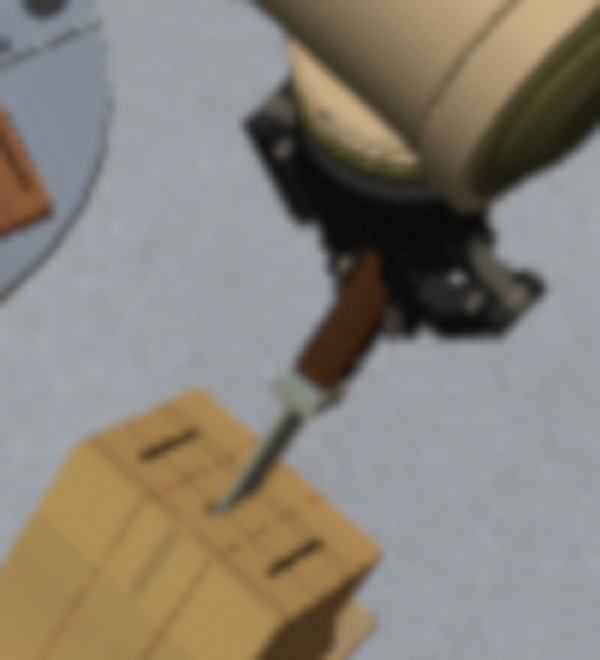

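Call:
send_rows(rows="0 -1 1 0 0; 0 -2 2 0 0; 0 -3 3 0 0; 0 -4 4 0 0; 0 -5 5 0 0; 0 -6 6 0 0; 0 -7 7 0 0; 0 -8 8 0 0; 0 -9.5 8.5 0 0; 0 -11 8.5 0 0; 0 -11 8.5 0 0; 0 -11 8.5 0 0")

```text
time_s: 16.95
eef_pos: [453.5, 163.1, 344.3]
ee_rot: [0.447, -0.547, 0.448, 0.548]
force: [1.2, -0.7, -3.5]
grip_width: 0.219
```

```bash
python3 - <<'E'
from h import *
np.set_printoptions(precision=1,suppress=True)
go((577,187,195),101.3)
s=ctrl.sense();print(s["wrist_torque"])
s=capture("scene");save(s,"s9",(200,100,340,290),3.1)
t=capture("top");save(t,"t9",(170,90,300,190),5)
for p in(s,t):
  for k in ("knife_grip","knife","knife_tip","blade_mid"):
    for r in nets.spot_point(p,k)[:2]: print(k,np.array(r["location"]),r["confidence"],proj(p,r["location"]))
E
```

```text
t 16.95 tcp [453.5 163.1 344.3] psi 101.48 toolx [-0. -0. -1.] shift [ 14.9 -12.6  -0.1] yaw 0.04 F [ 1.2 -0.7 -3.5] grip 0.219 q [ 0.1  0.2  1.4 -0.   1.6 -1.7]
[-0.   0.1  0. ]
knife_grip [462.9 163.3 358.6] 0.77 [297.  185.5]
knife [498.2 166.8 318.3] 0.59 [284.2 203.2]
knife_tip [596.2 189.4 215.3] 0.91 [255.4 250.3]
blade_mid [537.  176.6 261. ] 0.57 [272.3 225.7]
knife_grip [462.9 166.7 353.5] 0.45 [216.8 185.6]
knife [536.1 179.3 254.7] 0.65 [215.7 166.5]
knife_tip [603.  191.8 219.7] 0.61 [212.8 148.6]
blade_mid [535.1 176.8 252.9] 0.6 [216.5 166.9]
```

View pics/s9.png

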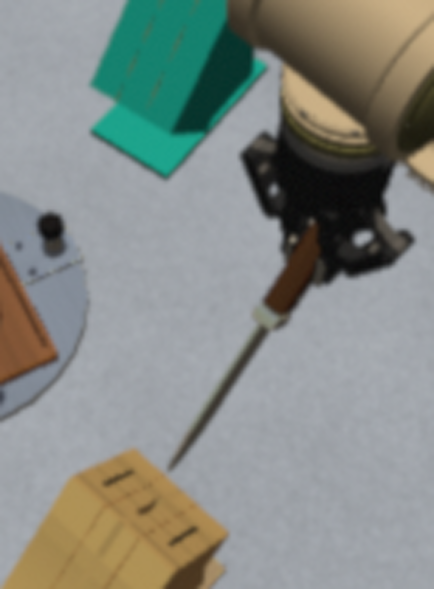

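View pics/t9.png

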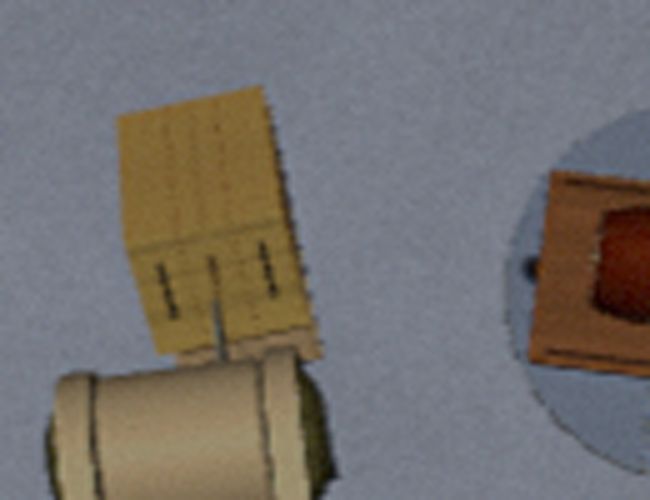

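Call:
send_rows(rows="0 -1 0 0 0; 0 -2 -2 0 0; 0 -2 -4 0 0; 0 -2 -6 0 0; 0 -2 -8 0 0; 0 -2 -10 0 0; 0 -2 -10.3 0 0; 0 -2 -10.3 0 0; 0 0 -10.3 0 0; 0 1.5 -10.3 0 0; 0 2.4 -10.3 0 0; 0 2.4 -10.3 0 0")

```text
time_s: 18.65
eef_pos: [554.0, 183.6, 320.2]
ee_rot: [0.447, -0.547, 0.448, 0.548]
force: [-0.2, -0.7, -1.9]
grip_width: 0.221
```

```bash
python3 - <<'E'
from h import *
np.set_printoptions(precision=1,suppress=True)
go((577,187,195),101.3)
s=ctrl.sense();print(s["wrist_torque"])
s=capture("scene");save(s,"s10",(190,150,320,320),3.5)
t=capture("top");save(t,"t10",(170,90,300,190),5)
for p in(s,t):
  for k in ("knife_grip","knife","knife_tip","blade_mid"):
    for r in nets.spot_point(p,k)[:1]: print(k,np.array(r["location"]),r["confidence"],proj(p,r["location"]))
E
```

```text
t 18.65 tcp [554.  183.6 320.2] psi 101.48 toolx [-0. -0. -1.] shift [12.5 -2.3 -0.1] yaw 0.04 F [-0.2 -0.7 -1.9] grip 0.221 q [ 0.1  0.4  1.1  0.   1.6 -1.6]
[0.  0.1 0. ]
knife_grip [564.  187.2 332.8] 0.96 [267.1 222.6]
knife [597.3 187.2 296.2] 0.6 [254.8 237.3]
knife_tip [697.4 209.5 189.7] 0.96 [226.5 284. ]
blade_mid [635.6 199.4 233.8] 0.78 [244.6 260.2]
knife_grip [562.4 185.3 330.9] 0.43 [211.  154.9]
knife_tip [ 512.2 -142.1   67. ] 0.5 [307.7 177.5]
```

View pics/s10.png

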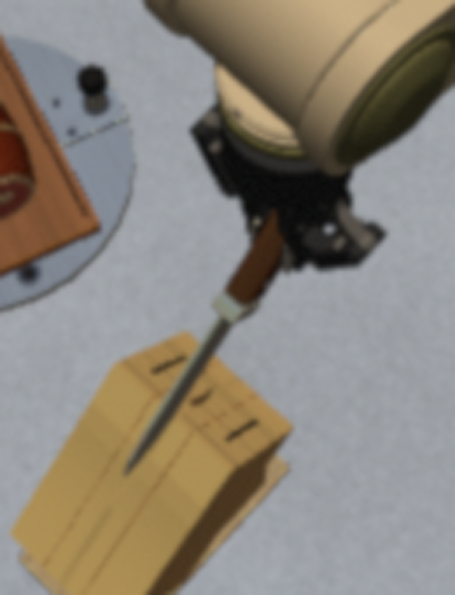

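View pics/t10.png

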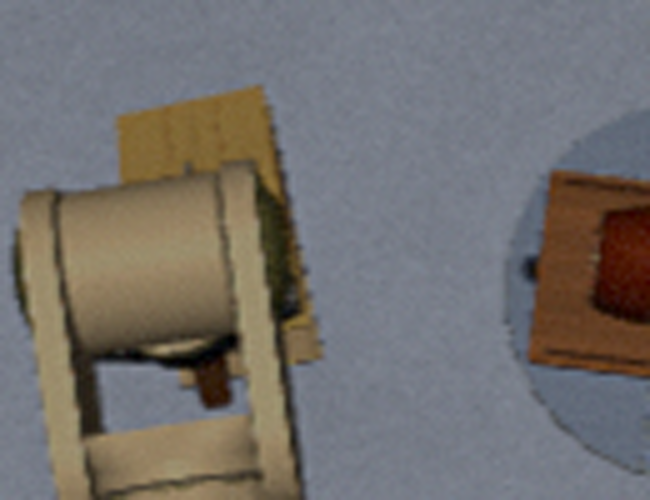

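Call:
send_rows(rows="0 0.8 0 0 0; 0 1.3 0.5 0 0; 0 1.7 1 0 0; 0 2.2 1.5 0 0; 0 2.7 1.9 0 0; 0 3.3 2.4 0 0; 0 3.8 2.8 0 0; 0 3.8 2.8 0 0", grip_force=25)

```text
time_s: 19.95
eef_pos: [526.8, 177.9, 282.4]
ee_rot: [-0.447, 0.547, -0.448, -0.547]
force: [1.9, -1.3, 4.8]
grip_width: 0.223
```

```bash
cat > look.py <<'E'
from h import *
import sys
np.set_printoptions(precision=1,suppress=True)
go((577,187,195),101.3)
s=ctrl.sense();print(s["wrist_torque"])
n=sys.argv[1]
s=capture("scene");save(s,"s"+n,(190,150,320,320),3.5)
t=capture("top")
for p in(s,t):
  for k in ("knife_grip","knife","knife_tip","blade_mid"):
    for r in nets.spot_point(p,k)[:1]: print(k,np.array(r["location"]),r["confidence"],proj(p,r["location"]))
E
python3 look.py 11
```

```text
t 19.95 tcp [526.8 177.9 282.4] psi 101.46 toolx [-0. -0. -1.] shift [ 8.7 -5.1 -0.1] yaw 0.03 F [ 1.9 -1.3  4.8] grip 0.223 q [ 0.1  0.3  1.3 -0.   1.5 -1.7]
[-0.3 -0.8 -0.3]
knife_grip [541.6 179.  299.2] 0.92 [272.2 220.8]
knife [579.7 186.2 269.6] 0.75 [260.5 237.2]
knife_tip [702.6 215.7 196.3] 0.94 [225.9 286.7]
blade_mid [632.8 197.2 220.8] 0.79 [245.1 260.6]
knife_grip [617.8 194.1 170.8] 0.62 [213.6 146.9]
knife_tip [619.4 197.5   3.6] 0.69 [217.6 154.4]
blade_mid [631.6 198.9 217.3] 0.58 [210.7 140.5]
```

View pics/s11.png

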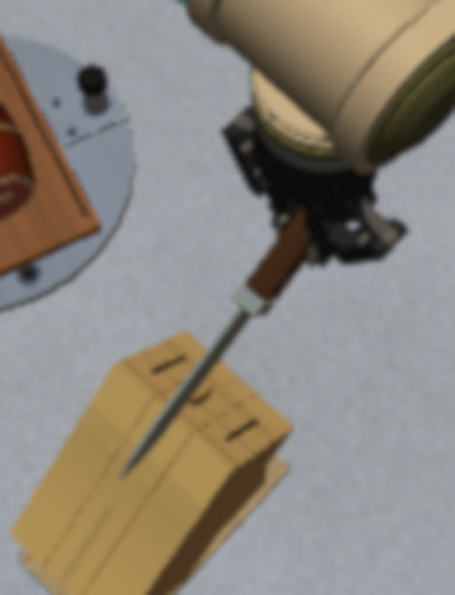

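Call:
send_rows(rows="0 0.6 0.4 0 0; 0 1.2 0.8 0 0; 0 1.8 1.2 0 0; 0 2.5 1.5 0 0; 0 3.1 1.8 0 0; 0 3.8 2.05 0 0; 0 4.4 2.3 0 0; 0 5.1 2.5 0 0; 0 5.8 2.7 0 0; 0 6.5 2.8 0 0; 0 6.5 2.8 0 0")

```text
time_s: 21.55
eef_pos: [499.1, 172.5, 216.4]
ee_rot: [0.447, -0.547, 0.448, 0.548]
force: [-3.2, -2.2, 2.4]
grip_width: 0.221
```

```bash
python3 look.py 12
```

```text
t 21.55 tcp [499.1 172.5 216.4] psi 101.48 toolx [-0. -0. -1.] shift [ 2.1 -7.9 -0.1] yaw 0.04 F [-3.2 -2.2  2.4] grip 0.221 q [ 0.1  0.3  1.5  0.   1.3 -1.7]
[-0.3 -0.  -0.3]
knife_grip [512.4 177.8 238.7] 0.61 [280.  224.3]
knife [563.1 184.5 228.8] 0.73 [265.1 239.2]
knife_tip [705.1 210.9 216.9] 0.71 [223.3 283.4]
blade_mid [632.6 198.6 210.5] 0.84 [245.6 262.3]
knife_grip [513.3 174.9 237.2] 0.66 [217.7 174. ]
knife_tip [709.7 214.6 219.4] 0.41 [205.6 118. ]
blade_mid [630.1 198.  208.6] 0.46 [211.2 141.4]
```

View pics/s12.png

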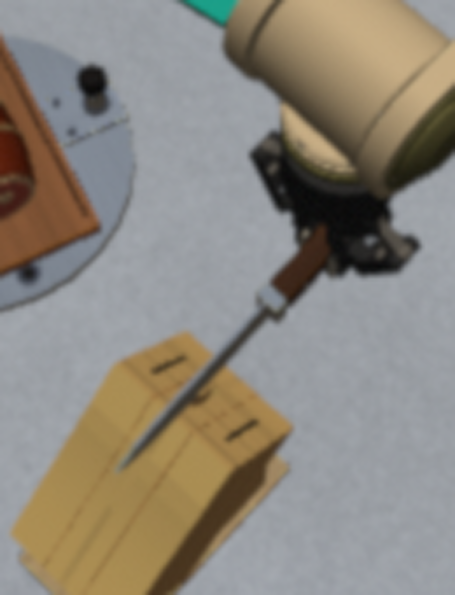

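Call:
send_rows(rows="0 0.7 0.1 0 0; 0 1.3 0.2 0 0; 0 1.8 0.2 0 0; 0 1.8 0.2 0 0; 0 1.8 0.2 0 0")

```text
time_s: 22.55
eef_pos: [497.8, 172.1, 199.4]
ee_rot: [0.447, -0.547, 0.448, 0.548]
force: [-1.5, -1.5, 1.7]
grip_width: 0.222
```

Call:
send_rows(rows="0 0 0 0 0; 0 0 0 0 0; 0 0 0 0 0; 0 0 0 0 0; 0 -2 0 0 0; 0 -4 0 0 0; 0 -6 0 0 0; 0 -8 0 0 0; 0 -8 0 0 0", grip_force=100)

```text
time_s: 23.45
eef_pos: [498.3, 172.4, 281.2]
ee_rot: [-0.448, 0.548, -0.447, -0.547]
force: [0.5, -0.2, -2.5]
grip_width: 0.222
```

```bash
python3 look.py 13
```

```text
t 23.45 tcp [498.3 172.4 281.2] psi 101.5 toolx [ 0.  0. -1.] shift [ 8.6 -8.  -0.1] yaw 0.04 F [ 0.5 -0.2 -2.5] grip 0.222 q [ 0.1  0.3  1.4  0.   1.4 -1.7]
[-0.   0.2  0. ]
knife_grip [515.  175.3 304.6] 0.94 [280.4 212.4]
knife [561.1 182.1 302.2] 0.57 [266.3 225.8]
knife_tip [702.9 211.9 305.5] 0.86 [221.5 272. ]
knife_grip [514.1 175.8 300.5] 0.41 [215.4 171.3]
knife_tip [705.4 212.5 302. ] 0.56 [203.  112.9]
blade_mid [633.2 199.3 280.7] 0.5 [208.2 136.2]
```

View pics/s13.png

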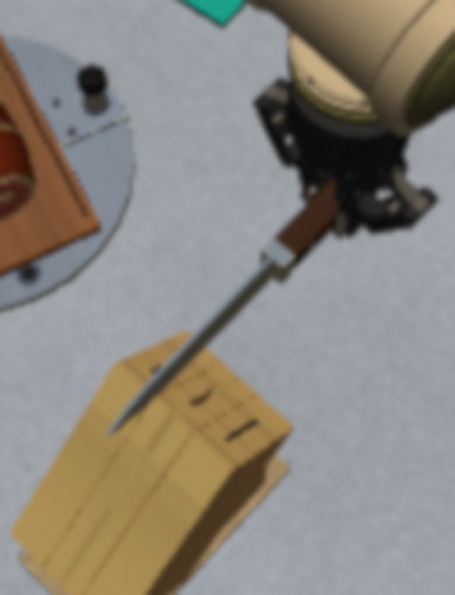

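```bash
python3 -c "
from h import *
go((495.5,-135.6,270),81.4)"
```

```text
t 23.95 tcp [497.8 172.1 279.2] psi 101.47 toolx [-0.001 -0.    -1.   ] shift [  0.92   6.35 -30.11] yaw 4.01 F [-0.7  0.1 -2.8] grip 0.223 q [ 0.11  0.29  1.41  0.    1.45 -1.66]
```

Call:
send_rows(rows="0 0 0.5 -2.5 0.3; 0 0 1.1 -5 0.7; 0 0 1.6 -7.5 1; 0 0 2.1 -10 1.3; 0 0 2.7 -12.5 1.7; 0 0.2 3.2 -15 2; 0 0.3 3.7 -17.5 2.3; 0 0.4 4.2 -20 2.7; 0 0.6 4.8 -22.5 3; 0 0.8 5.3 -25 3.3; 0 0.9 5.8 -27.5 3.7; 0 0.9 6.3 -30.1 4")

```text
time_s: 25.15
eef_pos: [495.8, -136.4, 270.4]
ee_rot: [0.536, -0.461, 0.536, 0.461]
force: [0.3, 0.5, -2.5]
grip_width: 0.22
```

Call:
send_rows(rows="0 0 0 0 0; 0 0 0 0 0; 0 0 0 0 0; 0 0 0 0 0")

```text
time_s: 25.55
eef_pos: [496.1, -134.6, 270.7]
ee_rot: [0.536, -0.462, 0.535, 0.462]
force: [0.3, -0.6, -2.7]
grip_width: 0.223
```

```bash
cat > look2.py <<'E'
from h import *
import sys
np.set_printoptions(precision=1,suppress=True)
go((495.5,-135.6,170),81.4)
n=sys.argv[1]
s=capture("scene");save(s,"s"+n,(130,120,290,250),5)
t=capture("top");save(t,"t"+n,(250,100,360,200),6)
for p in(s,t):
  for k in ("knife_grip","knife","knife_tip","blade_mid","ham","plunger_knob"):
    for r in nets.spot_point(p,k)[:1]: print(k,np.array(r["location"]),r["confidence"],proj(p,r["location"]))
E
python3 look2.py 14
```

```text
t 25.55 tcp [ 496.1 -134.6  270.7] psi 81.55 toolx [ 0.  0. -1.] shift [10.1  0.  -0.1] yaw 0.03 F [ 0.3 -0.6 -2.7] grip 0.223 q [-0.5  0.3  1.5  0.   1.4 -1.9]
knife_grip [ 509.  -134.9  297.2] 0.64 [209.6 128. ]
knife [ 558.1 -147.1  292.4] 0.87 [191.6 134.8]
knife_tip [ 701.9 -169.9  290.4] 0.55 [138.8 155.8]
blade_mid [ 633.1 -157.2  281.2] 0.57 [165.7 148.3]
ham [ 633.2 -152.3   41.3] 0.62 [182.3 194.2]
plunger_knob [ 510.3 -136.4   74.4] 0.4 [216.2 172.9]
knife_grip [ 511.  -133.8  293.3] 0.42 [312.1 169.9]
knife_tip [ 707.4 -166.6  293.5] 0.63 [320.  109.5]
blade_mid [ 630.7 -159.6  275.7] 0.55 [318.1 134. ]
ham [ 635.6 -156.2   40.7] 0.82 [309.5 145.9]
plunger_knob [ 512.5 -139.7   67.3] 0.43 [307.  177.4]
```

View pics/s14.png

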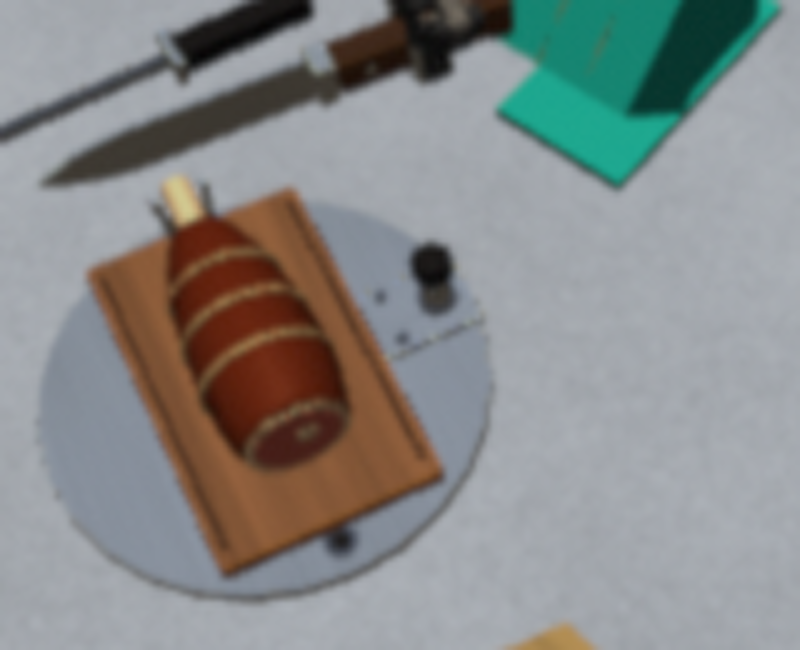

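Call:
send_rows(rows="0 1.5 0 0 0; 0 3 0 0 0; 0 4.5 0 0 0; 0 6 0 0 0; 0 7.5 0 0 0; 0 9 0 0 0; 0 10 0 0 0; 0 10 0 0 0; 0 10 0 0 0; 0 10 0 0 0")

```text
time_s: 27.25
eef_pos: [496.4, -135.6, 171.4]
ee_rot: [0.536, -0.462, 0.536, 0.461]
force: [0.6, -0.8, -2.0]
grip_width: 0.217
```

```bash
python3 look2.py 15
```

```text
t 27.25 tcp [ 496.4 -135.6  171.4] psi 81.48 toolx [ 0. -0. -1.] shift [ 0.1  0.1 -0. ] yaw 0.02 F [ 0.6 -0.8 -2. ] grip 0.217 q [-0.5  0.3  1.6  0.   1.2 -1.9]
knife_grip [ 511.7 -137.6  197. ] 0.95 [211.9 150.2]
knife_tip [ 705.5 -166.5  194.1] 0.62 [147.9 177.3]
blade_mid [ 634.  -157.3  181.4] 0.64 [172.8 169.3]
ham [ 630.7 -154.1   39.9] 0.74 [182.8 193.6]
plunger_knob [602.3 430.4   0.2] 0.61 [305.6 346.8]
knife_tip [ 707.6 -167.4  197.6] 0.45 [316.7 116.9]
blade_mid [ 632.1 -154.8  173.3] 0.47 [313.1 139.9]
ham [ 635.7 -154.7   39.7] 0.88 [309.1 145.9]
```

View pics/s15.png

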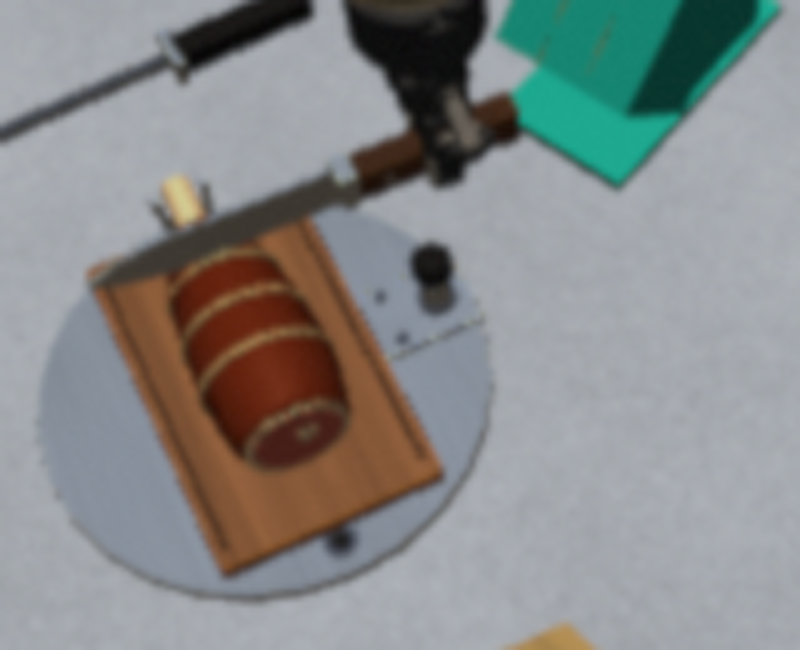

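View pics/t15.png

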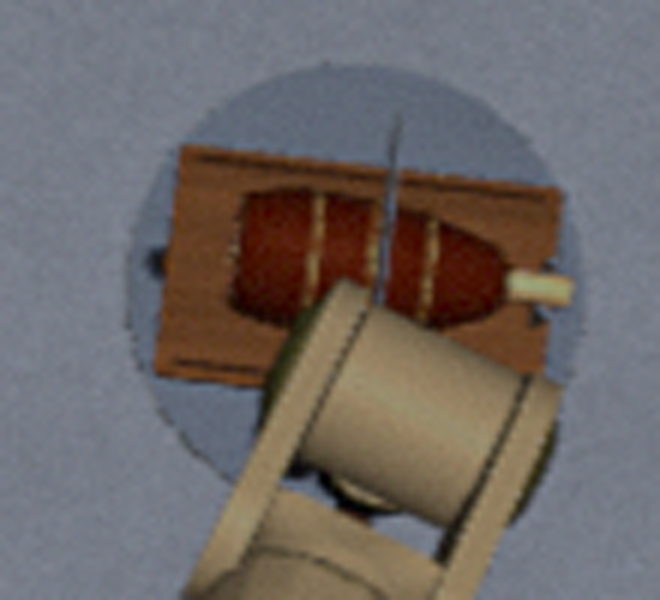

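```bash
python3 -c "
from h import *
s=ctrl.sense();print(abs(s['dq']).max(),s['grip_width'],s['time_s'])
print(workorder.finish_job())
s=ctrl.sense();print(s['eef_pos'],s['grip_width'],s['time_s'])"
```

```text
0.001534351598245965 0.22109550402757885 27.95
the job is handed in; nothing more can be done
None
the job is handed in; nothing more can be done
```

I carried out every step and handed the job in at about 28 s. The hand-in gives no verdict, so the results below are from my own checks.

- **Stand:** I lifted the plunger about 12 mm, turned the head about 90° along its arc and lowered the plunger into the second hole. The spring pull while lowering showed the pin had entered the hole. After release the knob measured about 70 mm high (its home height) at (509, -138), and the force read about zero.
- **Knife:** I drew it straight out of the wooden block at 45° and left the turquoise look-alike alone. The tip cleared the block at about 217 mm height.
- **Levelling:** The moves only allow turning about the tool's vertical axis. So I pivoted the knife level in a light grip by resting its edge on the fixed block's top ridge, then gripped it at 100 N.
- **Last checks:**
  - The blade is level within about 1–2° with its edge down, and runs along about -8.5°, square to the ham within a few degrees.
  - The middle of the edge is at about (633, -156, 177), within a few mm of the ham's middle and about 50 mm above the meat.
  - The arm was still, holding the knife at an opening of 0.22.
- **Disagreements:**
  - The scene and top views differed by up to 8 mm on the edge height, well inside the tolerance.
  - In the last pictures neither view gave a usable plunger fix: the scene view reported the jar's spot and the top view found nothing. The knob still looked seated in the scene picture.
- **Not re-measured:** I did not re-measure the jar, the tub or the honing steel at the end. Nothing was moved near them, and the steel looked undisturbed.

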